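Let down the kiln lid on its ratchet winch

ROBOT

A 7-joint arm with a two-finger parallel gripper is mounted at the origin on the work surface. World frame = base frame: x ahead of the robot, y to its left, z up, the work surface at z = 0. Lengths are in m, angles in rad, forces in N, time in s.
With the tool pointing down it reaches from about 0.4 to 0.875 m from the base axis. Payload 19.3 kg.
Tool frame: the origin (TCP) lies at the centre of the arm's flange, where the gripper is bolted on; the fingertips stand 173 mm ahead of it and the grasp point (between the pads) lies 155 mm ahead of it; z points along the fingers, y is the line along which they close (so a half turn about z gives the same grasp; the last joint's range is limited). The gripper opens to 85 mm and grips with 20 to 120 N. Pads are 22 mm wide; open, the fingers measure 114 mm over their backs; the gripper's body (76 mm by 85 mm) begins 54 mm behind the grasp point. The pads swing forward as they close: fully open they stand 13 mm farther back than shut.
Start: joints at [-1.349, 0.521, -0.036, 1.599, 0.021, 1.021, -0.113], TCP at [0.18, 0.599, 0.405] pointing down, gripper open.
Joint ranges: [-2.91, 2.91], [-0.3, 2.13], [-1.5, 1.42], [0.17, 2.43], [-1.26, 4.41], [0.16, 1.93], [-2.52, 2.52]. Speed limits (rad/s): [1.89, 1.89, 2.39, 2.39, 3.01, 3.01, 3.01].

INTERFACE

Orientations are given as [roll, pitch, yaw] about the fixed x, y, z axes, in that order (R = Rz(yaw) Ry(pitch) Rx(roll)).
In Python, from workcell import bot, imaging, job gives the robot as it stands.
- The arm moves only by the tool carry_out, never from a script. Its argument "targets" is a list of rows, each a list of 3 entries, a list of its own where there are three numbers: the shift along the tool's x, y, z in units of 0.25 m (1.0 is 0.25 m), then the turn, a rotation vector about the tool's x, y, z in units of 180 degrees (1.0 is 180 degrees), then the opening, from 0 (shut) to 1 (fully open). In form: [[[tx, ty, tz], [wx, wy, wz], jaw], ...]. A call has 1 to 8 rows; each row shifts and turns the commanded pose from where the row before left it, along the tool's axes as they then stand; what a row does not reach is not made up. A row lasts 1/8 s, in which the tool goes at most 62.5 mm and 10.7 degrees, less where a joint would pass 70% of its speed; a pose out of reach is approached as far as the arm can. A call with a number of a shift or a turn outside -1 to 1 is refused whole. A call with a gripper value outside its range is refused whole. The fingers move at their own pace and stop on an object; "force" is the grip in N (left out, the last holds). Time passes only in rows, so rows that do not move let the fingers close. It gives the time, the measured TCP pose, the force and the opening at its end, in the units of the state.
- bot.observe(): the state, without advancing time (a new reading comes with each control period).
- imaging.grab_frame(name): name is "scene" or "top" or "wrist"; returns a dict with "pixels" (480x640x3 uint8, red, green, blue), "mtx" (3x3 intrinsics, pixels), "cam_to_world" (4x4, takes a point from camera to world coordinates); the wrist camera has in their place "mount" (4x4, takes a point from camera to tool coordinates, whose origin is the TCP and whose axes are the flange's). Camera axes: x right, y down, z forward; pixel columns grow to the right and rows downward; lengths in m; the calibration is good to about 2 mm. A picture is of the moment at which its call begins: read the wrist's pose just before it. There is no depth.
- job.job_done(): hands the job in, once; it reports no verdict.
The state is a dict: "clock": time; "qpos": joint angles; "qd": joint speeds; "joint_efforts": joint torques, N m; "position": TCP position; "tool_rot": TCP orientation; "force": force on the tool from outside, world axes, zero at the start; "moment": the same for the moment, N m; "grip_width": finger opening in m.
Only numpy, scipy, OpenCV 4.12 (cv2) and the standard library are available. Lean on these libraries where they do the work, as an engineer would, in place of code of your own. Each camera call takes 0.05 s, during which the arm holds its last target. There are 200 camera calls.

TASK

The lid of the small blue bench kiln is wound open and hangs on its ratchet winch: close it. Throw the yellow pawl lever right over to the release side, then press the red crank handle down just a little until the loaded pawl springs clear, and let the handle come back up slowly under your fingers, never letting the lid drop, until the lid lies fully shut. Leave the pawl lever thrown over, let go of the crank, and do not disturb the glaze jar, the clay planter, the spatula and the brush lying about.

Things in the scene. Friction and masses are not known exactly. Their poses are not given: they have to be found in the camera images.
- kiln: Bench test kiln, blue sides, white firebrick, fixed to the table, turned about the vertical. Origin on the table below the lid shaft, at the wall that carries the winch. In its own axes (z up): box x -260..0, y 10..270, z 25..170 mm; shaft along y at x 0, z 180; the lid's free edge lies on the -x side and stands up to 450 high when open; winch on the -y side of the wall.
- lid_shaft (a joint): Opening angle of lid, ratchet wheel and crank, one rigid piece (rad): 0 = lid shut, grows as its free edge (260 mm from the shaft) rises, at most 1.4. Starts held by the pawl near 0.68, 0.89 or 1.10. The lid's weight (0.5 to 0.9 kg) drives it to 0: 3 to 12 N straight down on the handle holds it. With the pawl clear and no hand on the crank it falls at about 1 rad/s or more.
- shaft_axis (a point): Point on the shaft's axis level (along y) with the middle of the crank handle: kiln x 0, y -98, z 180 mm.
- crank_grip (a point): Centre of the red crank handle: round bar along kiln y, 24 mm thick, 100 mm long (kiln y -48 to -148), 120 mm from the shaft axis on its +x side, clear above. It stands 0.611 rad minus the lid angle above the horizontal through the shaft: pressed down it opens the lid, and it rises as the lid closes. The dark crank arm joins its inner end.
- pawl_lever (a joint): Throw of the steel pawl lever with the yellow crossbar (rad): 0 = hold, 1.0 = release, at its stop. It swings about lever_pin from leaning 0.5 rad to the kiln's +x side, over the top, to 0.5 rad to the -x side. Stiff: it stays where it is left and takes about 3 N, level, on the crossbar. Starts at 0 to 0.1.
- lever_grip (a point): Centre of the yellow crossbar on the pawl lever's upper end: round bar along kiln y, 18 mm thick, 80 mm long (kiln y -24 to -104), 70 mm from the lever pin, about 300 mm above the table. Clear above it, and clear on its +x side for kiln y below -30. Push it towards kiln -x.
- lever_pin (a point): Point on the axis of the pin that carries pawl and lever, level (along y) with the middle of the crossbar: kiln x -90, y -70, z 237 mm.
- glaze_jar: White jar, blue cap, 68 mm wide, 95 mm high, origin under its middle. Leave alone.
- planter: Square grey clay planter, 130 mm wide, 110 mm high, origin under its middle. Leave alone.
- rib_spatula: Spatula 200 mm long lying on the table. Leave alone.
- glaze_brush: Brush 180 mm long lying on the table. Leave alone.
- pawl_nose (a point): Tip of the brass pawl, 90 mm from the lever pin: 235 to 239 mm above the table while it bites on the ratchet wheel, above 265 when clear. A spring joins it to the lever. With the lever at release the loaded pawl still bites until the crank opens the lid about 0.02 to 0.05 rad further (3 to 6 mm at the handle), then springs out and stays out. With the lever at hold it clicks from tooth to tooth.

How it is judged:
On the way, in this order (a step that is already met when the one before it is completed fails the run):
1. the pawl lever is thrown to release while the lid still hangs open (value of joint pawl_lever above 0.8 rad and value of joint lid_shaft above 0.5 rad), for 0.1 s.
2. the pawl has sprung clear of the wheel with the lid still open (height (world z) of pawl_nose above 0.255 m and value of joint lid_shaft above 0.5 rad), for 0.1 s.
3. the lid is on its way down with the fingers on the crank (value of joint lid_shaft between 0.1 and 0.45 rad and contact force between the fingers and crank above 1 N), for 0.2 s.
At the end, for the whole second after the job is handed in: The lid is shut (lid angle below 0.03 rad) and still, the pawl lever is over at release (above 0.8 rad) and the pawl clear of the wheel (its nose above 255 mm) (value of joint lid_shaft below 0.03 rad and value of joint pawl_lever above 0.8 rad and height (world z) of pawl_nose above 0.255 m and velocity of joint lid_shaft above -0.05 rad/s); the robot touches nothing.
It fails at once if the lid drops: it closes faster than 0.6 rad/s (velocity of joint lid_shaft below -0.6 rad/s).
It fails at once if a bystander (jar, planter, spatula or brush) is shifted by more than 40 mm (distance of any of glaze_jar, planter, rib_spatula, glaze_brush from where it was at the start of the episode above 0.04 m).
It also fails if it takes over 58 s, if anything falls off the work surface, if the arm or the gripper's body presses on something with over 40 N, if the wrist force passes 120 N, or if a joint passes its speed limit or range.

## Working session

There is one attempt and no reset: what is moved stays moved. The work goes in short steps, Python scripts to look and compute and a tool call to move; the robot and the scene stay as the last step left them, time stands still between calls to the robot, and variables do not carry over. Pictures are saved under pics/ and viewed, on a budget of 10 in all, crops included, one or two more only if the job needs it, and the job is handed in when it is done.

Besides the shell and the picture viewer there is one more tool, called as name(argument=value, ...), one argument or row to a line, values as JSON. carry_out: Moves the arm, as the interface text tells. Its arguments: {"type":"object","properties":{"targets":{"type":"array"},"force":{"type":"number"}},"required":["targets"]}

```bash
mkdir -p pics; ls; python3 - <<'E'
from workcell import bot, imaging
import cv2,numpy as np
print(bot.observe())
ims=[]
for n in ("scene","top"):
    f=imaging.grab_frame(n); cv2.imwrite(f"pics/{n}0.png",f["pixels"][:,:,::-1]); print(n,f["mtx"].tolist(),np.round(f["cam_to_world"],4).tolist())
E
```

```text
pics
{'clock': 0.0, 'qpos': array([-1.34918973,  0.52200677, -0.03632848,  1.60000355,  0.02119761,
        1.02107526, -0.11276846]), 'qd': array([-0.00062708,  0.00017571, -0.00171544, -0.0008644 ,  0.00191328,
       -0.0002125 ,  0.00076161]), 'joint_efforts': array([ 7.83544442e-05, -9.27096605e+01,  1.97971366e+00, -3.69949651e+01,
        1.78213301e-02,  7.77789362e-03,  1.86437285e-05]), 'position': array([0.17978296, 0.59844009, 0.40413172]), 'tool_rot': array([-3.14048721e+00,  7.56647281e-05,  2.84980727e+00]), 'force': array([ 0.44701499,  0.2696698 , -0.69973822]), 'moment': array([-0.06544507,  0.01665271, -0.02296687]), 'grip_width': 0.08553211131852498}
scene [[480.87329377162723, 0.0, 319.71313546498334], [0.0, 480.87329377162723, 238.56423261685038], [0.0, 0.0, 1.0]] [[-0.8623, 0.3802, -0.3344, 0.7659], [0.5062, 0.6347, -0.5838, 0.334], [-0.0097, -0.6727, -0.7398, 0.8366], [0.0, 0.0, 0.0, 1.0]]
top [[624.7586889043453, 0.0, 324.4310528472326], [0.0, 624.7586889043453, 237.94579274640975], [0.0, 0.0, 1.0]] [[0.0192, -0.9891, 0.146, 0.2555], [-0.9998, -0.0187, 0.0047, -0.1989], [-0.0019, -0.1461, -0.9893, 1.6056], [0.0, 0.0, 0.0, 1.0]]
```

View pics/scene0.png

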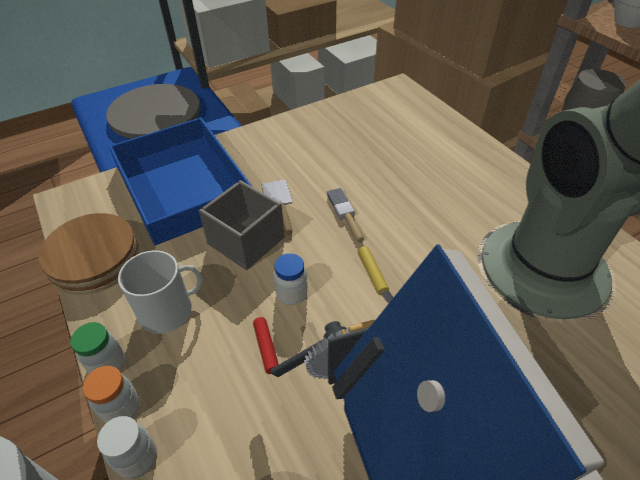

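View pics/top0.png

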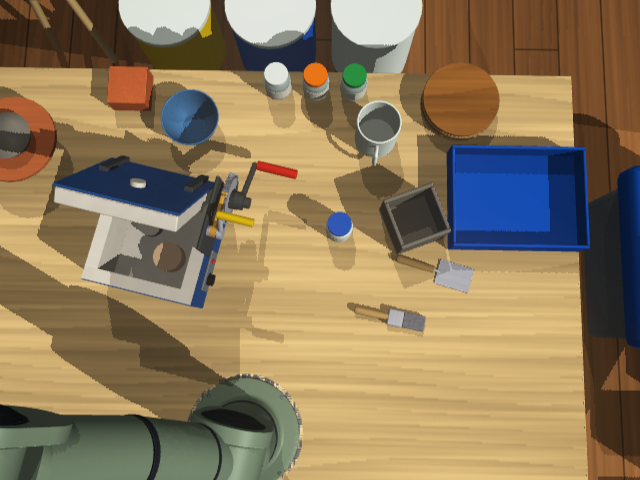

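The scene view shows the red handle at (265,345), the yellow crossbar at (372,270) and the brass pawl at (360,326). In the top view the red handle is at (277,170) and the yellow crossbar at (236,218). Kiln +x points away from the robot and the winch is on the world -y side.

```bash
cat > h.py <<'E'
import cv2,numpy as np
from workcell import bot, imaging
from scipy.spatial.transform import Rotation as Rn
def seg(px,col,roi):
    hsv=cv2.cvtColor(px,cv2.COLOR_RGB2HSV).astype(int);H,S,V=hsv[...,0],hsv[...,1],hsv[...,2]
    m=((H<6)|(H>174))&(S>170)&(V>70) if col=='r' else (H>20)&(H<31)&(S>185)&(V>70)
    u0,v0,u1,v1=roi;k=np.zeros(m.shape,np.uint8);k[v0:v1,u0:u1]=m[v0:v1,u0:u1]
    n,l,st,c=cv2.connectedComponentsWithStats(k);i=1+np.argmax(st[1:,4])
    p=np.argwhere(l==i)[:,::-1].astype(float)
    mu=p.mean(0);d=np.linalg.svd(p-mu,full_matrices=False)[2][0];t=(p-mu)@d;w=((p-mu)@[-d[1],d[0]])
    return mu+d*t.min(),mu+d*t.max(),np.ptp(w),len(p)
def ray(f,uv,C=None):
    C=f["cam_to_world"] if C is None else C
    r=C[:3,:3]@np.linalg.inv(f["mtx"])@[*uv,1];return C[:3,3],r/np.linalg.norm(r)
def tri(a,b):
    (p,u),(q,v)=a,b
    s=np.linalg.lstsq(np.c_[u,-v],q-p,rcond=None)[0];x,y=p+s[0]*u,q+s[1]*v
    return (x+y)/2,np.linalg.norm(x-y)
E
python3 - <<'E'
from h import *
s=imaging.grab_frame("scene");t=imaging.grab_frame("top")
for c,rs,rt in (('r',(240,300,290,385),(245,150,310,190)),('y',(350,240,392,300),(205,200,262,232))):
    a=seg(s["pixels"],c,rs);b=seg(t["pixels"],c,rt);print(c,a,b)
    E=[]
    for e in a[:2]:
        best=min((tri(ray(s,e),ray(t,g)) for g in b[:2]),key=lambda z:z[1]);E.append(best[0]);print(best)
    d=E[1]-E[0];print('len',np.linalg.norm(d),'mid',(E[0]+E[1])/2,'yaw of -y', np.degrees(np.arctan2(d[1],d[0])))
E
```

```text
r (array([258.60613085, 317.59649348]), array([272.37518209, 372.40328557]), np.float64(13.793111760715352), 671) (array([256.27611169, 164.82505424]), array([296.18703556, 174.2041024 ]), np.float64(8.537437287405304), 347)
(array([ 0.62964672, -0.12050758,  0.12636261]), np.float64(0.00117588340112264))
(array([ 0.65381487, -0.02134624,  0.11606395]), np.float64(0.000709451042176297))
len 0.10258231640959843 mid [ 0.64173079 -0.07092691  0.12121328] yaw of -y 76.30260742267204Traceback (most recent call last):
  File "<stdin>", line 4, in <module>
  File "h.py", line 8, in seg
    n,l,st,c=cv2.connectedComponentsWithStats(k);i=1+np.argmax(st[1:,4])
                                                     ~~~~~~~~~^^^^^^^^^^
    return _wrapfunc(a, 'argmax', axis=axis, out=out, **kwds)
    return bound(*args, **kwds)
ValueError: attempt to get argmax of an empty sequence
```

```bash
sed -i 's/(H>20)&(H<31)&(S>185)&(V>70)/(H>20)\&(H<33)\&(S>YS)\&(V>70)/; s/^def seg/YS=165\ndef seg/' h.py
python3 - <<'E'
from h import *
s=imaging.grab_frame("scene");t=imaging.grab_frame("top")
print(cv2.cvtColor(s["pixels"],cv2.COLOR_RGB2HSV)[270,372],cv2.cvtColor(t["pixels"],cv2.COLOR_RGB2HSV)[218,236])
a=seg(s["pixels"],'y',(350,240,392,300));b=seg(t["pixels"],'y',(205,200,262,232));print(a,b)
E=[]
for e in a[:2]:
    best=min((tri(ray(s,e),ray(t,g)) for g in b[:2]),key=lambda z:z[1]);E.append(best[0]);print(best)
d=E[1]-E[0];print('len',np.linalg.norm(d),'mid',(E[0]+E[1])/2,'yaw', np.degrees(np.arctan2(d[1],d[0])))
# kiln from red handle
for yaw in np.radians([-13.7]):
    R=Rn.from_euler('z',yaw).as_matrix();th=1.10
    o=np.array([.6417,-.0709,0])-(R@[.12*np.cos(.611-th),-.098,0]);print('origin',o)
    for l in (0,.05,.1,1.):
        print(l,'lever',o+R@[-.09+.07*np.sin(.5-l),-.064,.237+.07*np.cos(.5-l)])
E
```

```text
[ 24 143 173] [ 25 235 218]
(array([362., 259.]), array([362., 259.]), np.float64(0.0), 1) (array([216.07155441, 213.71173229]), array([253.26229731, 222.9432958 ]), np.float64(8.273808602028938), 301)
(array([ 0.48060588, -0.03810426,  0.27867326]), np.float64(0.001475760271580935))
(array([ 0.48060588, -0.03810426,  0.27867326]), np.float64(0.001475760271580935))
len 0.0 mid [ 0.48060588 -0.03810426  0.27867326] yaw 0.0
origin [0.56198776 0.04940159 0.        ]
0 lever [0.49199568 0.00058964 0.29843078]
0.05 lever [0.48897202 0.00132673 0.3000313 ]
0.1 lever [0.48587443 0.00208184 0.30147427]
1.0 lever [0.42678571 0.01648611 0.29843078]
```

```bash
python3 - <<'E'
from h import *
t=imaging.grab_frame("top")
b=seg(t["pixels"],'y',(205,200,262,232))
for e in b[:2]:
    p,r=ray(t,e);print(p+r*(.302-p[2])/r[2])
R=Rn.from_euler('z',-13.7,degrees=True).as_matrix()
for e in (-.024,-.104):print(np.array([.562,.0494,0])+R@[-.058,e,.3])
print(Rn.from_euler('xyz',bot.observe()["tool_rot"]).as_matrix().round(3))
E
```

```text
[0.49557961 0.03823601 0.302     ]
[ 0.47720171 -0.04140092  0.302     ]
[0.49996604 0.03981943 0.3       ]
[ 0.48101898 -0.0379045   0.3       ]
[[-0.958  0.288 -0.   ]
 [ 0.288  0.958 -0.   ]
 [ 0.    -0.    -1.   ]]
```

carry_out(
  targets=[
    [[0,0,-0.15],[0,0,0.058],0],
    [[0,0,-0.15],[0,0,0.058],0],
    [[0,0,-0.15],[0,0,0.058],0],
    [[0,0,-0.15],[0,0,0.058],0],
    [[0,0,-0.15],[0,0,0.058],0],
    [[0,0,-0.15],[0,0,0.058],0],
    [[0,0,-0.15],[0,0,0.058],0],
    [[0,0,-0.15],[0,0,0.058],0],
  ],
)

```text
clock: 1.35
position: [0.1797, 0.5983, 0.706]
tool_rot: [-3.142, -0.0, 1.386]
force: [1.0, 1.0, -0.1]
grip_width: -0.0001
```

carry_out(
  targets=[
    [[0,0,0],[0,0,0.018],0],
    [[-0.13,0.1216,0],[0,0,0],0],
    [[-0.13,0.1216,0],[0,0,0],0],
    [[-0.13,0.1216,0],[0,0,0],0],
    [[0,0,0],[0,0,0],0],
  ],
)

```text
clock: 1.98
position: [0.2477, 0.4796, 0.706]
tool_rot: [3.141, -0.002, 1.332]
force: [0.1, 1.0, -0.1]
grip_width: -0.0002
```

carry_out(
  targets=[
    [[-0.14,0.131,0],[0,0,0],0],
    [[-0.14,0.131,0],[0,0,0],0],
    [[-0.14,0.131,0],[0,0,0],0],
    [[-0.14,0.131,0],[0,0,0],0],
    [[-0.14,0.131,0],[0,0,0],0],
    [[-0.14,0.131,0],[0,0,0],0],
    [[-0.14,0.131,0],[0,0,0],0],
    [[-0.14,0.131,0],[0,0,0],0],
  ],
)

```text
clock: 2.98
position: [0.4358, 0.1483, 0.7048]
tool_rot: [3.141, -0.0, 1.337]
force: [0.8, 0.6, 0.3]
grip_width: -0.0001
```

carry_out(
  targets=[
    [[-0.14,0.131,0],[0,0,0],0],
    [[-0.14,0.131,0],[0,0,0],0],
    [[-0.14,0.131,0],[0,0,0],0],
    [[-0.14,0.131,0],[0,0,0],0],
    [[0,0,-0.01],[0,0,0],0],
    [[0,0,0],[0,0,0],0],
  ],
)

```text
clock: 3.72
position: [0.5303, -0.0167, 0.707]
tool_rot: [-3.141, 0.0, 1.336]
force: [0.1, 0.4, 0.2]
grip_width: 0.0001
```

```bash
python3 - <<'E'
from h import *
o=bot.observe();print(o["position"],o["tool_rot"],o["qpos"].round(2))
f=imaging.grab_frame("wrist");cv2.imwrite("pics/w1.png",f["pixels"][:,:,::-1]);print(f["mtx"].tolist(),f["mount"].round(4).tolist())
E
```

```text
[ 0.53027332 -0.0167368   0.70704633] [-3.14128280e+00  1.94063620e-04  1.33595467e+00] [-0.68  0.26  0.82  1.34 -0.19  1.62 -0.12]
[[429.76512541778595, 0.0, 321.1066822439447], [0.0, 429.76512541778595, 238.3731933296596], [0.0, 0.0, 1.0]] [[-0.0008, -0.9521, -0.3059, 0.0783], [1.0, -0.0009, 0.0001, 0.0009], [-0.0004, -0.3059, 0.9521, 0.0297], [0.0, 0.0, 0.0, 1.0]]
```

View pics/w1.png

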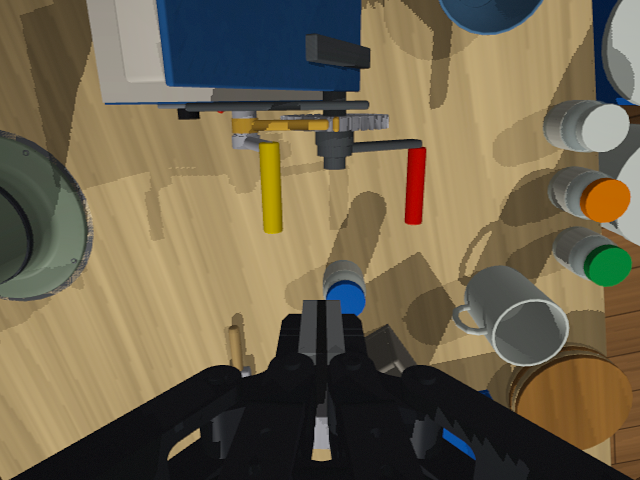

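The wrist view shows the yellow bar from (271,140) to (273,232) and the red bar from (417,148) to (413,223). The space to the right of the yellow bar is clear.

```bash
cat >> h.py <<'E'
def wristcam(o,f):
    T=np.eye(4);T[:3,:3]=Rn.from_euler('xyz',o["tool_rot"]).as_matrix();T[:3,3]=o["position"];return T@f["mount"]
def on_plane(f,uv,z,C=None):
    p,r=ray(f,uv,C);return p+r*(z-p[2])/r[2]
E
python3 - <<'E'
from h import *
o=bot.observe();f=imaging.grab_frame("wrist");C=wristcam(o,f)
for c,roi,z in (('y',(258,130,290,240),.302),('r',(400,140,432,230),.1237)):
    a=seg(f["pixels"],c,roi);P=[on_plane(f,e,z,C) for e in a[:2]];d=P[0]-P[1];m=(P[0]+P[1])/2
    T=Rn.from_euler('xyz',o["tool_rot"]).as_matrix().T
    print(c,P,'len',np.linalg.norm(d),'dir',np.degrees(np.arctan2(d[1],d[0])),'mid',m,'tool',T@(m-o["position"]))
E
```

```text
y [array([0.49784378, 0.03673114, 0.302     ]), array([ 0.47957985, -0.04267524,  0.302     ])] len 0.08147972168194813 dir 77.0469190951986 mid [ 0.48871182 -0.00297205  0.302     ] tool [ 0.00341973 -0.04328597  0.40510686]
r [array([ 0.65425071, -0.02421177,  0.1237    ]), array([ 0.63150135, -0.12261136,  0.1237    ])] len 0.10099511253071462 dir 76.98229936006 mid [ 0.64287603 -0.07341157  0.1237    ] tool [-0.02940494  0.12304347  0.58336588]
```

carry_out(
  targets=[
    [[-0.05,0,0.2],[0,0,0],0],
    [[0,0,0.2],[0,0,0],0],
    [[0,0,0.2],[0,0,0],0],
    [[0,0,0.2],[0,0,0],0],
    [[0,0,0.14],[0,0,0],0],
    [[0,0,0.06],[0,0,0],0],
    [[0,0,0],[0,0,0],0],
  ],
)

```text
clock: 4.7
position: [0.5272, -0.0291, 0.4574]
tool_rot: [-3.141, 0.0, 1.336]
force: [-0.1, -0.2, 0.8]
grip_width: -0.0
```

carry_out(
  targets=[
    [[0,-0.04,0],[0,0,0],0],
    [[0,-0.04,0],[0,0,0],0],
    [[0,-0.03,0],[0,0,0],0],
    [[0,-0.03,0],[0,0,0],0],
    [[0,-0.03,0],[0,0,0],0],
    [[0,-0.03,0],[0,0,0],0],
  ],
)

```text
clock: 5.45
position: [0.478, -0.018, 0.4572]
tool_rot: [3.142, 0.0, 1.336]
force: [2.9, -0.0, 2.1]
grip_width: 0.0001
```

carry_out(
  targets=[
    [[0,-0.03,0],[0,0,0],0],
    [[0,-0.03,0],[0,0,0],0],
    [[0,-0.03,0],[0,0,0],0],
    [[0,-0.02,0],[0,0,0],0],
    [[0,0,0],[0,0,0],0],
  ],
)

```text
clock: 6.08
position: [0.4514, -0.0115, 0.4572]
tool_rot: [-3.141, -0.0, 1.336]
force: [-1.0, -0.2, -0.4]
grip_width: 0.0001
```

carry_out(
  targets=[
    [[0,-0.012,0],[0,0,0],0],
    [[0,-0.012,0],[0,0,0],0],
  ],
)

```text
clock: 6.32
position: [0.4459, -0.0103, 0.4572]
tool_rot: [3.141, 0.0, 1.335]
force: [5.2, 0.1, -4.4]
grip_width: 0.0
```

```bash
python3 - <<'E'
from h import *
f=imaging.grab_frame("scene");t=imaging.grab_frame("top")
cv2.imwrite("pics/s2.png",np.vstack([cv2.resize(f["pixels"][220:400,220:460],(640,480)),])[:,:,::-1])
m=seg(t["pixels"],'y',(195,200,262,265));print(m,[on_plane(t,e,.3) for e in m[:2]]); print(bot.observe()["force"])
E
```

```text
(array([244.99792103, 246.57027263]), array([241.68568929, 254.29404814]), np.float64(5.6468510257842315), 45) [array([ 0.42669807, -0.02554078,  0.3       ]), array([ 0.41017484, -0.01918729,  0.3       ])]
[ 2.94206269 -0.55793046 -1.85800064]
```

View pics/s2.png

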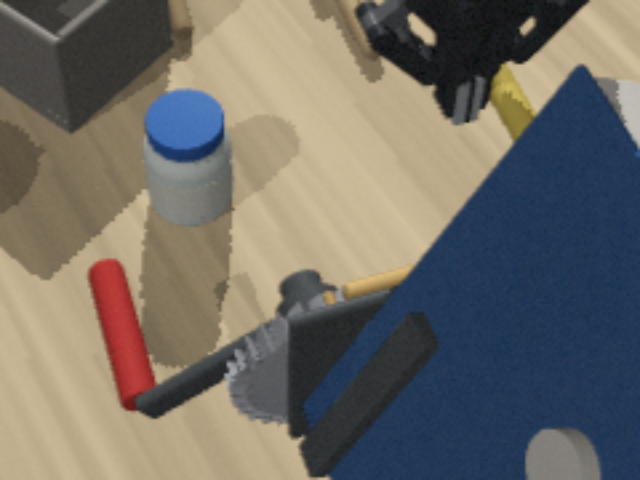

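The lever crossbar is pushed over behind the fingers, and the handle hasn't moved. I'll nudge it once more to feel the stop, then back off.

carry_out(
  targets=[
    [[0,-0.01,0],[0,0,0],0],
    [[0,-0.006,0],[0,0,0],0],
  ],
)

```text
clock: 6.68
position: [0.4426, -0.0094, 0.4574]
tool_rot: [3.139, -0.0, 1.335]
force: [17.0, -3.5, -11.7]
grip_width: 0.0003
```

carry_out(
  targets=[
    [[0,0.06,0],[0,0,0],0],
    [[0,0.1,-0.06],[0,0,0],0],
    [[0,0.15,-0.06],[0,0,0],0],
    [[-0.03,0.15,0],[0,0,0],0.7],
    [[-0.03,0.15,0],[0,0,0],0.7],
    [[-0.03,0.15,0],[0,0,0],0.7],
    [[0,0.076,0],[0,0,0],0.7],
    [[0,0,0],[0,0,0],0.7],
  ],
)

```text
clock: 7.68
position: [0.641, -0.0805, 0.4859]
tool_rot: [-3.14, 0.001, 1.335]
force: [0.1, 0.4, 0.0]
grip_width: 0.0599
```

```bash
python3 - <<'E'
from h import *
o=bot.observe();f=imaging.grab_frame("wrist");C=wristcam(o,f)
cv2.imwrite("pics/w3.png",f["pixels"][:,:,::-1])
T=Rn.from_euler('xyz',o["tool_rot"]).as_matrix().T
for c,roi,z in (('y',(100,80,400,330),.3),('r',(200,80,500,330),.1237)):
  try:
    a=seg(f["pixels"],c,roi);P=[on_plane(f,e,z,C) for e in a[:2]];d=P[0]-P[1];m=(P[0]+P[1])/2
    print(c,a,P,'len',np.linalg.norm(d),'dir',np.degrees(np.arctan2(d[1],d[0])),'mid',m,'tool',T@(m-o["position"]))
  except Exception as e: print(c,e)
E
```

```text
y attempt to get argmax of an empty sequence
r (array([319.54808801, 127.06379058]), array([321.39653499, 256.06596215]), np.float64(30.11153942964689), 3769) [array([ 0.65392322, -0.02312255,  0.1237    ]), array([ 0.63116335, -0.12360013,  0.1237    ])] len 0.10302308366633102 dir 77.23691719939559 mid [ 0.64254328 -0.07336134  0.1237    ] tool [0.00763161 0.00052248 0.36218449]
```

View pics/w3.png

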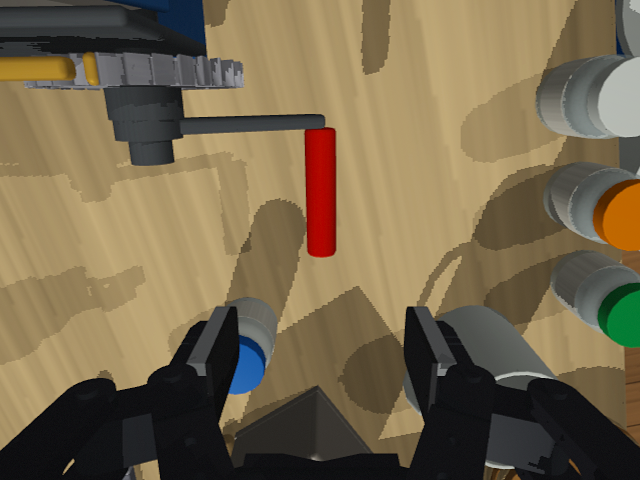

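The handle runs from (320,127) to (321,256), centred between the open fingers.

carry_out(
  targets=[
    [[0,0,0.2],[0,0,0],0.7],
    [[0,0,0.2],[0,0,0],0.7],
    [[0,0,0.2],[0,0,0],0.7],
    [[0,0,0.14],[0,0,0],0.7],
    [[0,0,0.088],[0,0,0],0.7],
    [[0,0,0],[0,0,0],0.7],
  ],
)

```text
clock: 8.48
position: [0.6393, -0.0796, 0.2791]
tool_rot: [-3.139, 0.0, 1.336]
force: [-0.6, 0.2, -0.2]
grip_width: 0.0594
```

carry_out(
  targets=[
    [[0,0,0],[0,0,0],0.4],
    [[0,0,0],[0,0,0],0.2],
    [[0,0,0],[0,0,0],0.1],
    [[0,0,0],[0,0,0],0.1],
    [[0,0,0],[0,0,0],0.1],
  ],
  force=60,
)

```text
clock: 9.1
position: [0.6399, -0.0798, 0.2812]
tool_rot: [3.141, -0.001, 1.336]
force: [-4.4, 1.2, 8.0]
grip_width: 0.0223
```

carry_out(
  targets=[
    [[0,-0.004,0.008],[0,0,0],0.1],
    [[0,-0.004,0.008],[0,0,0],0.1],
    [[0,0,0],[0,0,0],0.1],
  ],
)

```text
clock: 9.48
position: [0.6379, -0.0794, 0.2771]
tool_rot: [3.142, -0.001, 1.336]
force: [-4.1, 0.4, 6.8]
grip_width: 0.022
```

carry_out(
  targets=[
    [[0,-0.004,0.008],[0,0,0],0.1],
    [[0,0,0],[0,0,0],0.1],
  ],
)

```text
clock: 9.72
position: [0.6369, -0.0791, 0.2753]
tool_rot: [-3.141, -0.001, 1.336]
force: [-5.6, 1.2, 11.4]
grip_width: 0.0223
```

```bash
python3 - <<'E'
from h import *
f=imaging.grab_frame("scene")
cv2.imwrite("pics/s4.png",cv2.resize(f["pixels"][220:400,220:460],(640,480))[:,:,::-1])
E
```

```text
(no output)
```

View pics/s4.png

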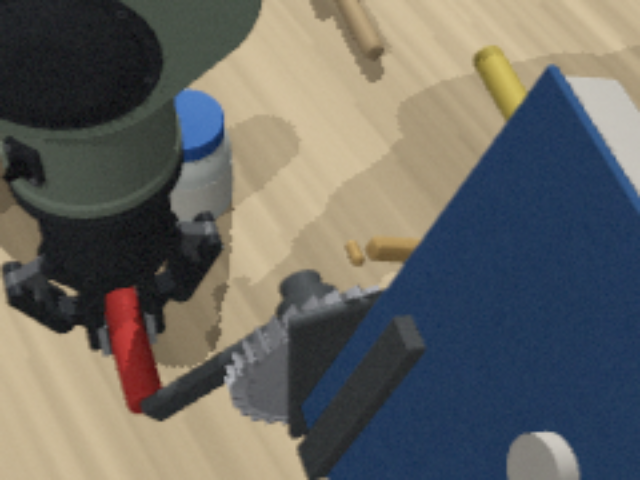

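The pawl has sprung up: its brass nose is now at about (355,250) in the crop and was at (330,298). The lid is held by the grip, so I'll let it down along the arc at about 0.16 rad/s.

carry_out(
  targets=[
    [[0,0.0043,-0.0086],[0,0,0],0.1],
    [[0,0.0043,-0.0086],[0,0,0],0.1],
    [[0,0.0043,-0.0086],[0,0,0],0.1],
    [[0,0.0043,-0.0086],[0,0,0],0.1],
    [[0,0.0043,-0.0086],[0,0,0],0.1],
    [[0,0.0043,-0.0086],[0,0,0],0.1],
    [[0,0.0043,-0.0086],[0,0,0],0.1],
    [[0,0.0043,-0.0086],[0,0,0],0.1],
  ],
)

```text
clock: 10.78
position: [0.645, -0.081, 0.2913]
tool_rot: [-3.14, -0.0, 1.336]
force: [-10.0, 3.3, 0.5]
grip_width: 0.0222
```

carry_out(
  targets=[
    [[0,0.002,-0.0092],[0,0,0],0.1],
    [[0,0.002,-0.0092],[0,0,0],0.1],
    [[0,0.002,-0.0092],[0,0,0],0.1],
    [[0,0.002,-0.0092],[0,0,0],0.1],
    [[0,0.002,-0.0092],[0,0,0],0.1],
    [[0,0.002,-0.0092],[0,0,0],0.1],
  ],
  force=30,
)

```text
clock: 11.52
position: [0.6488, -0.0818, 0.3055]
tool_rot: [3.141, -0.0, 1.336]
force: [3.5, 2.1, 0.6]
grip_width: 0.0216
```

```bash
python3 - <<'E'
from h import *
o=bot.observe();f=imaging.grab_frame("wrist");s=imaging.grab_frame("scene");print(o["force"],o["position"])
cv2.imwrite("pics/m5.png",np.vstack([cv2.resize(f["pixels"],(480,360))[:,40:],cv2.resize(s["pixels"][220:400,220:460],(440,240))])[:,:,::-1])
E
```

```text
[3.47588558 2.12533281 0.57532121] [ 0.64875751 -0.08182678  0.30548993]
```

View pics/m5.png

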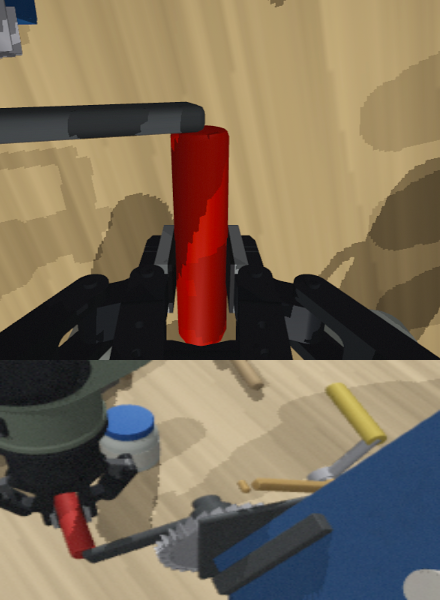

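The bar is well seated between the pads, the pawl is clear, the lever is over and the lid is lower. Continuing.

carry_out(
  targets=[
    [[0,0.0017,-0.0094],[0,0,0],0.1],
    [[0,0.0017,-0.0094],[0,0,0],0.1],
    [[0,0.0017,-0.0094],[0,0,0],0.1],
    [[0,0.0017,-0.0094],[0,0,0],0.1],
    [[0,0.0017,-0.0094],[0,0,0],0.1],
    [[0,0.0017,-0.0094],[0,0,0],0.1],
    [[0,0.0017,-0.0094],[0,0,0],0.1],
    [[0,0.0017,-0.0094],[0,0,0],0.1],
  ],
)

```text
clock: 12.62
position: [0.6523, -0.0826, 0.3244]
tool_rot: [3.14, -0.0, 1.336]
force: [7.2, 2.3, -0.6]
grip_width: 0.0225
```

carry_out(
  targets=[
    [[0,0.0004,-0.0096],[0,0,0],0.1],
    [[0,0.0004,-0.0096],[0,0,0],0.1],
    [[0,0.0004,-0.0096],[0,0,0],0.1],
    [[0,0.0004,-0.0096],[0,0,0],0.1],
    [[0,0,-0.0096],[0,0,0],0.1],
    [[0,0,-0.0096],[0,0,0],0.1],
    [[0,0,-0.0096],[0,0,0],0.1],
    [[0,0,-0.0096],[0,0,0],0.1],
  ],
)

```text
clock: 13.62
position: [0.653, -0.0828, 0.344]
tool_rot: [3.138, -0.0, 1.336]
force: [9.6, 1.1, 1.4]
grip_width: 0.0223
```

carry_out(
  targets=[
    [[0,0.002,-0.0095],[0,0,0],0.1],
    [[0,0.002,-0.0095],[0,0,0],0.1],
    [[0,0,-0.0095],[0,0,0],0.1],
    [[0,-0.001,-0.0095],[0,0,0],0.1],
    [[0,-0.001,-0.0095],[0,0,0],0.1],
    [[0,-0.001,-0.0095],[0,0,0],0.1],
    [[0,-0.0015,-0.0095],[0,0,0],0.1],
    [[0,-0.002,-0.0095],[0,0,0],0.1],
  ],
)

```text
clock: 14.62
position: [0.6519, -0.0826, 0.3628]
tool_rot: [3.14, -0.0, 1.336]
force: [7.8, 1.9, 3.0]
grip_width: 0.0222
```

carry_out(
  targets=[
    [[0,-0.0024,-0.0093],[0,0,0],0.1],
    [[0,-0.0024,-0.0093],[0,0,0],0.1],
    [[0,-0.0026,-0.0093],[0,0,0],0.1],
    [[0,-0.0028,-0.0092],[0,0,0],0.1],
    [[0,-0.003,-0.0091],[0,0,0],0.1],
    [[0,-0.0032,-0.009],[0,0,0],0.1],
    [[0,-0.0034,-0.009],[0,0,0],0.1],
    [[0,-0.0036,-0.009],[0,0,0],0.1],
  ],
)

```text
clock: 15.62
position: [0.6471, -0.0815, 0.382]
tool_rot: [3.136, -0.0, 1.336]
force: [16.1, 0.1, 8.1]
grip_width: 0.022
```

carry_out(
  targets=[
    [[0,0.006,0],[0,0,0],0.1],
    [[0,0,0],[0,0,0],0.1],
  ],
)

```text
clock: 15.88
position: [0.6479, -0.0817, 0.3815]
tool_rot: [3.139, -0.0, 1.336]
force: [7.4, 1.8, 7.7]
grip_width: 0.0221
```

```bash
python3 - <<'E'
from h import *
o=bot.observe();f=imaging.grab_frame("wrist");s=imaging.grab_frame("scene");print(o["force"],o["position"])
cv2.imwrite("pics/m6.png",np.vstack([cv2.resize(f["pixels"],(480,360))[:,40:],cv2.resize(s["pixels"][200:400,220:460],(440,240))])[:,:,::-1])
E
```

```text
[7.38379233 1.80565894 7.70222209] [ 0.64789502 -0.08173779  0.3814724 ]
```

View pics/m6.png

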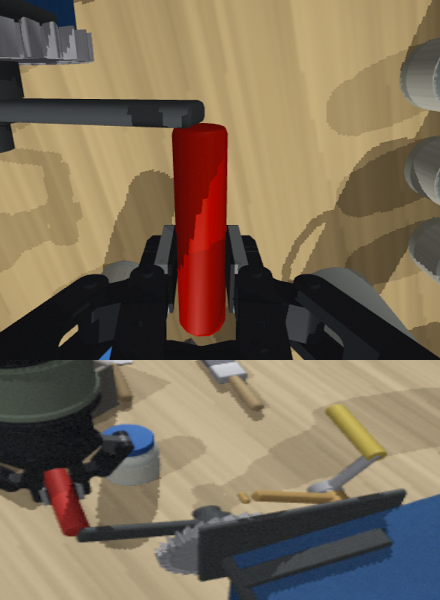

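Still well seated; the x force fell after the 1.5 mm outward trim. I'll close the rest in small steps.

carry_out(
  targets=[
    [[0,-0.003,-0.0088],[0,0,0],0.1],
    [[0,-0.003,-0.0088],[0,0,0],0.1],
    [[0,-0.0034,-0.0088],[0,0,0],0.1],
    [[0,-0.0036,-0.0086],[0,0,0],0.1],
    [[0,-0.004,-0.0086],[0,0,0],0.1],
  ],
)

```text
clock: 16.6
position: [0.644, -0.0808, 0.3927]
tool_rot: [3.137, -0.0, 1.336]
force: [11.2, 0.9, 5.8]
grip_width: 0.022
```

carry_out(
  targets=[
    [[0,-0.004,-0.0084],[0,0,0],0.1],
    [[0,-0.0044,-0.0084],[0,0,0],0.1],
    [[0,-0.0044,-0.0082],[0,0,0],0.1],
    [[0,0,0],[0,0,0],0.1],
  ],
)

```text
clock: 17.1
position: [0.6411, -0.0802, 0.3994]
tool_rot: [3.136, -0.0, 1.336]
force: [13.1, 1.3, 10.7]
grip_width: 0.0219
```

carry_out(
  targets=[
    [[0,-0.002,-0.008],[0,0,0],0.1],
    [[0,-0.003,-0.008],[0,0,0],0.1],
    [[0,0,0],[0,0,0],0.1],
  ],
)

```text
clock: 17.48
position: [0.6397, -0.0799, 0.4032]
tool_rot: [3.137, -0.001, 1.336]
force: [9.6, 0.3, 12.1]
grip_width: 0.0224
```

carry_out(
  targets=[
    [[0,-0.002,-0.008],[0,0,0],0.1],
    [[0,0,0],[0,0,0],0.1],
  ],
)

```text
clock: 17.73
position: [0.6391, -0.0796, 0.4048]
tool_rot: [3.138, -0.0, 1.336]
force: [8.1, 1.6, 7.3]
grip_width: 0.0223
```

carry_out(
  targets=[
    [[0,-0.002,-0.006],[0,0,0],0.1],
    [[0,-0.002,-0.006],[0,0,0],0.1],
    [[0,0,0],[0,0,0],0.1],
  ],
)

```text
clock: 18.1
position: [0.6379, -0.0794, 0.4078]
tool_rot: [3.139, -0.0, 1.336]
force: [6.0, 2.8, 9.4]
grip_width: 0.0224
```

carry_out(
  targets=[
    [[0,-0.002,-0.006],[0,0,0],0.1],
    [[0,0,0],[0,0,0],0.1],
  ],
)

```text
clock: 18.35
position: [0.6373, -0.0793, 0.4091]
tool_rot: [3.139, -0.0, 1.336]
force: [6.5, 1.6, 6.7]
grip_width: 0.022
```

```bash
python3 - <<'E'
from h import *
f=imaging.grab_frame("wrist");s=imaging.grab_frame("scene");t=imaging.grab_frame("top")
cv2.imwrite("pics/m7.png",np.vstack([np.hstack([cv2.resize(f["pixels"],(400,300)),cv2.resize(t["pixels"][130:330,30:290],(400,300))]),cv2.resize(s["pixels"][230:480,220:640],(800,300))])[:,:,::-1])
E
```

```text
(no output)
```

View pics/m7.png

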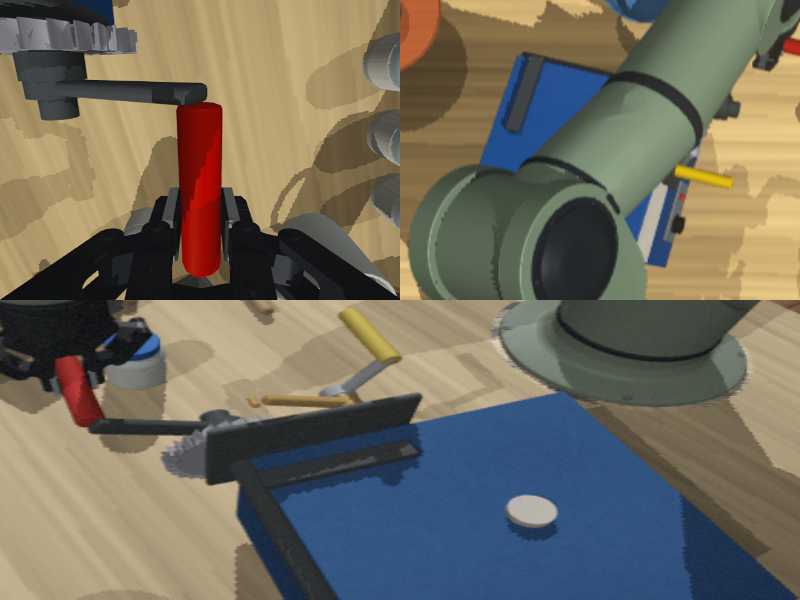

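```bash
python3 - <<'E'
from h import *
s=imaging.grab_frame("scene")
kx=np.array([.974,-.225,0]);ky=np.array([.225,.974,0]);O=np.array([.5614,.0462,0])
old=cv2.imread("pics/scene0.png")[:,:,::-1].copy()
for nm,im in(("start",old),("now",s["pixels"])):
    a=seg(im,'r',(230,240,300,385));e=max(a[:2],key=lambda p:p[1])
    p,r=ray(s,e);P=p+r*((-.048-(p-O)@ky)/(r@ky));x,z=(P-O)@kx,P[2]
    print(nm,e.round(1),'x,z',x,z,'phi',np.arctan2(z-.18,x),'rad',np.hypot(x,z-.18),'lid',.611-np.arctan2(z-.18,x))
o=bot.observe();g=o["position"]-[0,0,.155];x,z=(g-O)@kx,g[2];print('grasp x,z',x,z,'phi',np.arctan2(z-.18,x),np.hypot(x,z-.18))
E
```

```text
start [272.4 372.4] x,z 0.10529727726153702 0.11053746685323573 phi -0.583150238187288 rad 0.1261449963726597 lid 1.194150238187288
now [267.3 334.4] x,z 0.10292947872189367 0.2272158398606665 phi 0.4300820090109825 rad 0.1132422762209806 lid 0.1809179909890175
grasp x,z 0.10216441306320953 0.2539902236568128 phi 0.6268013110547306 0.12614325385582567
```

carry_out(
  targets=[
    [[0,-0.003,-0.006],[0,0,0],0.1],
    [[0,-0.003,-0.006],[0,0,0],0.1],
    [[0,0,0],[0,0,0],0.1],
  ],
)

```text
clock: 18.92
position: [0.6357, -0.0789, 0.4121]
tool_rot: [3.139, -0.0, 1.335]
force: [4.5, 2.6, 9.3]
grip_width: 0.022
```

carry_out(
  targets=[
    [[0,-0.003,-0.006],[0,0,0],0.1],
    [[0,-0.003,-0.006],[0,0,0],0.1],
    [[0,0,0],[0,0,0],0.1],
  ],
)

```text
clock: 19.3
position: [0.6342, -0.0785, 0.415]
tool_rot: [3.14, -0.0, 1.335]
force: [4.3, 2.1, 8.1]
grip_width: 0.022
```

```bash
python3 - <<'E'
from h import *
s=imaging.grab_frame("scene")
a=seg(s["pixels"],'r',(230,240,300,385));print(a)
E
```

```text
(array([254.9511509 , 274.00700666]), array([269.23649088, 331.44375274]), np.float64(16.039632696741624), 794)
```

carry_out(
  targets=[
    [[0,-0.004,-0.006],[0,0,0],0.1],
    [[0,-0.004,-0.006],[0,0,0],0.1],
    [[0,0,0],[0,0,0],0.1],
  ],
)

```text
clock: 19.73
position: [0.6323, -0.0782, 0.418]
tool_rot: [3.139, -0.0, 1.335]
force: [4.6, 1.1, 6.7]
grip_width: 0.022
```

carry_out(
  targets=[
    [[0,-0.004,-0.006],[0,0,0],0.1],
    [[0,-0.004,-0.006],[0,0,0],0.1],
    [[0,0,0],[0,0,0],0.1],
  ],
)

```text
clock: 20.1
position: [0.6314, -0.0776, 0.419]
tool_rot: [3.137, 0.001, 1.336]
force: [30.2, -4.8, -29.9]
grip_width: 0.022
```

```bash
python3 - <<'E'
from h import *
s=imaging.grab_frame("scene");f=imaging.grab_frame("wrist")
a=seg(s["pixels"],'r',(230,240,300,385));print(a); 
cv2.imwrite("pics/m8.png",np.vstack([cv2.resize(f["pixels"],(400,300)),cv2.resize(s["pixels"][230:410,220:460],(400,300))])[:,:,::-1])
E
```

```text
(array([256.14883674, 271.2044412 ]), array([270.37418318, 330.4297441 ]), np.float64(16.215387732878686), 782)
```

View pics/m8.png

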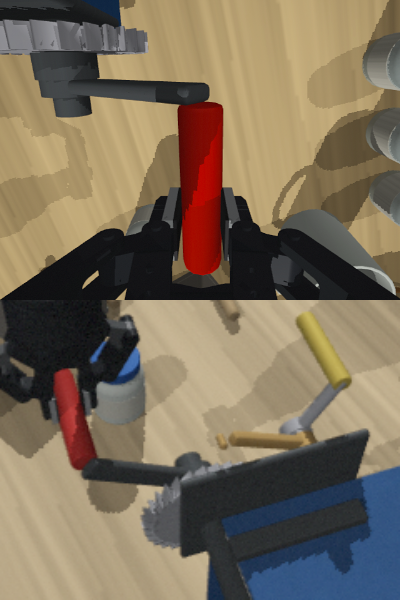

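The force turned sharply to -30 N, so the lid is on its stop. I'll relax, open and lift off.

carry_out(
  targets=[
    [[0,0.004,0.006],[0,0,0],0.1],
    [[0,0,0],[0,0,0],0.1],
  ],
)

```text
clock: 20.45
position: [0.6318, -0.0779, 0.4188]
tool_rot: [3.139, 0.0, 1.336]
force: [15.0, -0.6, -5.1]
grip_width: 0.0217
```

carry_out(
  targets=[
    [[0,0,0],[0,0,0],0.4],
    [[0,0,0],[0,0,0],0.7],
    [[0,0,0],[0,0,0],0.7],
    [[0,0,0],[0,0,0],0.7],
  ],
)

```text
clock: 20.95
position: [0.6309, -0.0778, 0.4186]
tool_rot: [-3.141, 0.0, 1.335]
force: [-0.1, 0.4, -0.2]
grip_width: 0.06
```

carry_out(
  targets=[
    [[0,0,-0.06],[0,0,0],0.7],
    [[0,0,-0.12],[0,0,0],0.7],
    [[0,0,-0.16],[0,0,0],0.7],
    [[0,0,-0.16],[0,0,0],0.7],
    [[0,0,-0.1],[0,0,0],0.7],
    [[0,0,0],[0,0,0],0.7],
  ],
)

```text
clock: 21.7
position: [0.6308, -0.0782, 0.5714]
tool_rot: [3.138, -0.001, 1.335]
force: [0.5, 0.2, -0.1]
grip_width: 0.0597
```

```bash
python3 - <<'E'
from h import *
o=bot.observe();s=imaging.grab_frame("scene");f=imaging.grab_frame("wrist");t=imaging.grab_frame("top")
C=wristcam(o,f);a=seg(s["pixels"],'r',(230,240,300,385))
b=seg(f["pixels"],'r',(150,60,500,350))
for e in a[:2]:
    print(min((tri(ray(s,e),ray(f,g,C)) for g in b[:2]),key=lambda z:z[1]))
t0=cv2.imread("pics/top0.png")[:,:,::-1]
print('top diff over bystanders',[int((np.abs(t["pixels"][v0:v1,u0:u1].astype(int)-t0[v0:v1,u0:u1]).max(2)>60).sum()) for u0,v0,u1,v1 in((380,180,480,295),(345,300,430,335))])
cv2.imwrite("pics/m9.png",np.vstack([np.hstack([cv2.resize(f["pixels"],(400,300)),cv2.resize(t["pixels"],(400,300))]),cv2.resize(s["pixels"][230:480,220:640],(800,300))])[:,:,::-1])
E
```

```text
(array([ 0.62255598, -0.12469223,  0.24643848]), np.float64(0.0019919196808927966))
(array([ 0.64600261, -0.02256639,  0.23600686]), np.float64(0.0017164218778721165))
top diff over bystanders [0, 0]
```

View pics/m9.png

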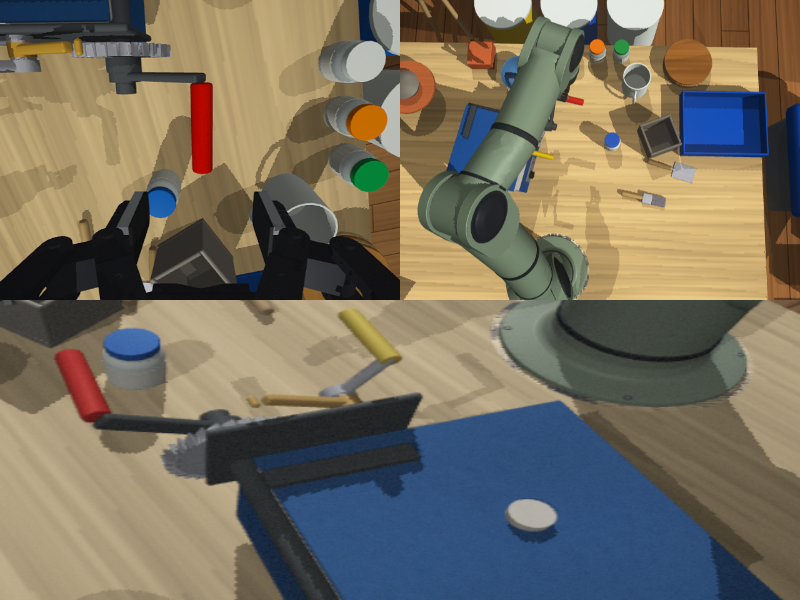

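The crank is free and the pawl is clear, so the lid's own weight holds it on its stop. The lever is over, the brass pawl is raised, and the bystanders look undisturbed. Handing in.

```bash
python3 - <<'E'
from h import *
s=imaging.grab_frame("scene");print(seg(s["pixels"],'r',(230,240,300,385))[:2],bot.observe()["force"])
from workcell import job
print(job.job_done())
E
```

```text
(array([254.59334553, 271.38643245]), array([270.76179743, 330.24128621])) [ 0.28938299 -0.10437639 -0.48647439]
the job is handed in; nothing more can be done
None
```

The kiln lid is closed and the job is handed in; no verdict was reported. I threw the yellow lever over with shut fingers until it hit its stop (17 N). I then gripped the red handle and pressed it about 6 mm until the pawl sprang clear. I let the handle up along its arc at about 0.16 rad/s until the lid met its stop, then let go and lifted off. The robot clock read about 22 s at the end.

**Last checks:**
- **Lid:** the force turned sharply to -30 N at the stop. With the hand off, the handle stayed at the same pixel, and its horizontal position fits a shut lid (about 0 rad).
- **Disagreement:** the triangulated handle height came out about 5 to 8 mm below the 249 mm expected, which would mean 0.05 to 0.08 rad open. The first height measurement with these cameras was also low, by 2.5 mm. I trusted the stop force and the free-hanging weight instead.
- **Pawl and lever:** the final picture shows the lever thrown over and the brass pawl clear of the wheel. I did not measure the height of the pawl nose.
- **Bystanders:** the top view shows no change at the planter, spatula or brush. I checked the jar by eye only, and it looks unmoved.
- **Robot:** it reads about 0 N, with the fingers well above the handle.

I viewed 10 pictures, some of them composites of two or three camera views.

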